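# Draw the electrode boom out to its mark and hold it

### The job

A squat screw-cap bottle stands in the way of the electrode boom: lift it away and stand it upright on the worktop, well clear of the boom's path, while the boom is still locked home. Then squeeze the boom's grip head so that its lock button goes in, draw the sprung boom out until its pointer stands level with the long mark on the scale bar, and finish still holding it there with the button squeezed in. Do not knock the bottle over, and leave the beaker and the two dropper bottles where they are.

Things in the scene. Friction and masses are not known exactly. Their poses are not given: they have to be found in the camera images.
- stand: Fixed stand: grey base plate 160 x 110 mm with an aluminium channel 60 mm wide, top at z = 114 mm. Origin on the worktop below the boom's axis, ahead of the channel: base and channel fill x -300 to -140 mm, y -55 to +55 mm. The boom comes out towards +x; z is up. The boom's axis is at y = 0, z = 85 mm; fully out, its ring reaches x = +153 mm.
- boom: Boom: steel bar sliding along the stand's +x, with a grey grip head 70 (x) x 28 (y) x 36 mm (z), to be pinched across y from above. Origin at the head's centre, axes as the stand's. Home at x = -80 mm of the stand, travel 150 mm, 2 mm play when locked. A spring pulls it home (2 N, 5 N fully out). Ahead of the head, x = +34 to +83 mm: pointer arm and an empty ring, 34 mm wide.
- lock_button (a joint): Lock button travel: 0 m = out (boom locked), 0.009 m = fully in; from 0.006 m the boom is free. Round black cap, 18 mm across, in the middle of the head's -y side, moves along +y, sprung (2 to 5 N), comes out again when let go. Out, it stands 8 mm proud (36 mm over head and button); squeezed in, 28 mm, both fingers rest on the head.
- button_face (a point): Centre of the lock button's outer face when it is out (fixed to the boom: 22 mm to the -y side of the head's centre).
- pointer (a point): Lower end of the boom's pointer, a thin steel pin that points down at the scale bar and ends 4 mm above its top face; fixed to the boom, 45 mm ahead (+x) of the head's centre and 57 mm to its -y side.
- scale: Fixed aluminium scale bar on the worktop beside the boom's path, 120 x 30 x 18 mm, long side (x) parallel to the stand's x. Origin on the worktop under the long mark. Its top face has short dark lines every 10 mm along one edge and, at its middle, one long, 3 mm wide dark line across the whole width.
- long_mark (a point): Middle of the long mark, on the top face of the scale bar. Axes as the scale bar's.
- bottle: Loose bottle, clear above and white below, with a blue screw cap, 57 mm diameter, 102 mm high, 0.15 to 0.30 kg, that stands in the boom's path. Origin at the centre of its underside, z up.
- beaker: Loose glass beaker, 75 mm diameter, 95 mm high, farther back; a bystander. Origin at the centre of its underside.
- dropper_short: Loose white dropper bottle with a white cap, 33 mm diameter, 78 mm high, farther back; a bystander. Origin at the centre of its underside.
- dropper_tall: Loose black dropper bottle with a pointed cap, 33 mm diameter, 96 mm high, farther back; a bystander. Origin at the centre of its underside.
There are look-alikes about, which are no part of the job. Leave any orange look-alike of the bottle alone.

How it is judged:
By the outcome, as a careful person would: the job done as asked, in the order asked, and still so for the second after the job is handed in, while the arm keeps its last pose, push and grip.
It also fails if it takes over 56 s, if anything falls off the work surface, if the arm or the gripper's body presses on something with over 40 N, if the wrist force passes 120 N, or if a joint passes its speed limit or range.

### The arm

A 6-joint arm with a two-finger parallel gripper is mounted at the origin on a cart in front of the work surface, level with it; the furniture and walls round the work are solid. World frame = base frame: x ahead of the robot, y to its left, z up, the work surface at z = 0. Lengths are in m, angles in degrees, forces in N, time in s.
With the tool pointing down it reaches from about 0.25 to 0.725 m from the base axis. Payload 9.7 kg.
Tool frame: the origin (TCP) lies at the very end of the fingers, on their centre line; the grasp point (between the pads) lies 19 mm behind it; z points along the fingers, y is the line along which they close (so a half turn about z gives the same grasp; the last joint's range is limited). The gripper opens to 85 mm and grips with 20 to 120 N. Pads are 22 mm wide; open, the fingers measure 114 mm over their backs; the gripper's body (76 mm by 85 mm) begins 54 mm behind the grasp point. The pads swing forward as they close: fully open they stand 13 mm farther back than shut.
Start: joints at [76.834, 4.979, 10.078, 95.1, 0, 90], TCP at [0.125, 0.536, 0.193] pointing down, gripper open.
Joint ranges: [-179.16, 179.16], [-48.56, 103.87], [-65.8, 70.77], [-126.05, 130.52], [-82.76, 87.17], [-180, 180]. Speed limits (degrees/s): [127.2, 127.2, 147.25, 180, 180, 180].

### API

Orientations are given as [roll, pitch, yaw] about the fixed x, y, z axes, in that order (R = Rz(yaw) Ry(pitch) Rx(roll)).
In Python, from workcell import bot gives the robot as it stands.
- The arm moves only by the tool step_arm, never from a script. Its argument "targets" is a list of rows, each a list of 3 entries, a list of its own where there are three numbers: the opening, from 0 (shut) to 1 (fully open), then the shift along the world's x, y, z in mm, then the turn, a rotation vector about the world's x, y, z in rad. In form: [[grip, [tx, ty, tz], [wx, wy, wz]], ...]. A call has 1 to 8 rows; each row is the pose to reach, as a shift and turn from the pose commanded when the call began; what a row does not reach only later rows make up. A row lasts 1/10 s, in which the tool goes at most 50 mm and 8.59 degrees, less where a joint would pass 70% of its speed; a pose out of reach is approached as far as the arm can. A call with a gripper value outside its range is refused whole. The fingers move at their own pace and stop on an object; "force" is the grip in N (left out, the last holds). Time passes only in rows, so rows that repeat a pose let the fingers close. It gives the time, the measured TCP pose, the force, the opening and the grip force at its end, in the units of the state.
- bot.get_obs(): the state, without advancing time (a new reading comes with each control period).
- bot.camera(name): name is "scene" or "top"; returns (picture, depth): 420x560x3 uint8, red, green, blue; 420x560 float32, m along the optical axis (not along the pixel's ray), 0 where there is no reading.
- bot.camera_params(name): a dict with "K" (3x3 intrinsics, pixels), "R" (3x3) and "t" (3): a world point X has camera coordinates R X + t. Camera axes: x right, y down, z forward; pixel columns grow to the right and rows downward; lengths in m; the calibration is good to about 2 mm. A picture is of the moment at which its call begins. camera_params takes no time and is no camera call.
- bot.job_done(): hands the job in; it is judged then, once.
The state is a dict: "time": time; "q": joint angles; "qd": joint speeds; "joint_efforts": joint torques, N m; "ee_pos": TCP position; "tcp_rot": TCP orientation; "wrist_force": force on the tool from outside, world axes, zero at the start; "torque": the same for the moment, N m; "opening": finger opening in m; "grasp_force": force on a finger pad.
Only numpy, scipy, OpenCV 4.12 (cv2) and the standard library are available. Lean on these libraries where they do the work, as an engineer would, in place of code of your own. Each camera call takes 0.05 s, during which the arm holds its last target. There are 200 camera calls.

## Working session

There is one attempt and no reset: what is moved stays moved. The work goes in short steps, Python scripts to look and compute and a tool call to move; the robot and the scene stay as the last step left them, time stands still between calls to the robot, and variables do not carry over. Pictures are saved under pics/ and viewed, at most 10 in all, crops included, and the job is handed in when it is done.

Besides the shell and the picture viewer there is one more tool, called after "Emit:" as name([rows], argument=value, ...), one row to a line, values as JSON. step_arm: Moves the arm, as the interface text tells. Its arguments: {"type":"object","properties":{"targets":{"type":"array","items":{"type":"array"}},"force":{"type":"number"}},"required":["targets"]}

```bash
mkdir -p pics; ls; cat > h.py <<'E'
import numpy as np, cv2
from workcell import bot
def cap(n,f):
    p,d=bot.camera(n); cv2.imwrite(f'pics/{f}.png',cv2.cvtColor(p,cv2.COLOR_RGB2BGR)); np.save(f'pics/{f}.npy',d); return p,d
def ray(n,u,v):
    c=bot.camera_params(n); K,R,t=map(np.array,(c['K'],c['R'],c['t'])); 
    return -R.T@t, R.T@np.linalg.inv(K)@np.array([u,v,1.])
def atz(n,u,v,z):
    o,r=ray(n,u,v); return o+r*(z-o[2])/r[2]
def atd(n,u,v,d): 
    o,r=ray(n,u,v); return o+r*d
def pix(n,X):
    c=bot.camera_params(n); p=np.array(c['K'])@(np.array(c['R'])@np.array(X)+np.array(c['t'])); return p[:2]/p[2]
E
python3 - <<'E'
from h import *
for n in('scene','top'):
    cap(n,n+'0'); print(n,ray(n,280,210))
    im=cv2.imread(f'pics/{n}0.png'); cv2.imwrite(f'pics/{n}0b.png',cv2.resize(im,(784,588)))
print(bot.get_obs())
E
```

```text
pics
scene (array([-0.01845369,  0.40110542,  0.53904404]), array([ 0.62073528, -0.59328574, -0.51270879]))
top (array([ 0.35875439, -0.14661708,  1.24570872]), array([ 0.14465786, -0.0063883 , -0.98953119]))
{'time': 0.1, 'q': array([ 7.68331334e+01,  5.01001513e+00,  1.00394174e+01,  9.51007646e+01,
       -1.74559888e-03,  8.99986875e+01]), 'qd': array([-0.05351884, -0.12388952,  0.05563794, -0.03647245, -0.02950674,
        0.00320532]), 'joint_efforts': array([ 4.04357716e-04, -5.21564269e+01,  4.65652227e+01,  1.60952465e-02,
        1.07509061e-05,  4.66491187e-06]), 'ee_pos': array([0.12523427, 0.5352881 , 0.19233797]), 'tcp_rot': array([-1.79928638e+02,  1.74396280e-03,  1.66834448e+02]), 'wrist_force': array([ 0.50790557, -0.27497285,  0.48099519]), 'torque': array([ 0.0138402 ,  0.02029823, -0.00561186]), 'grasp_force': 0.0, 'opening': 0.08588089786515957}
```

View pics/scene0b.png

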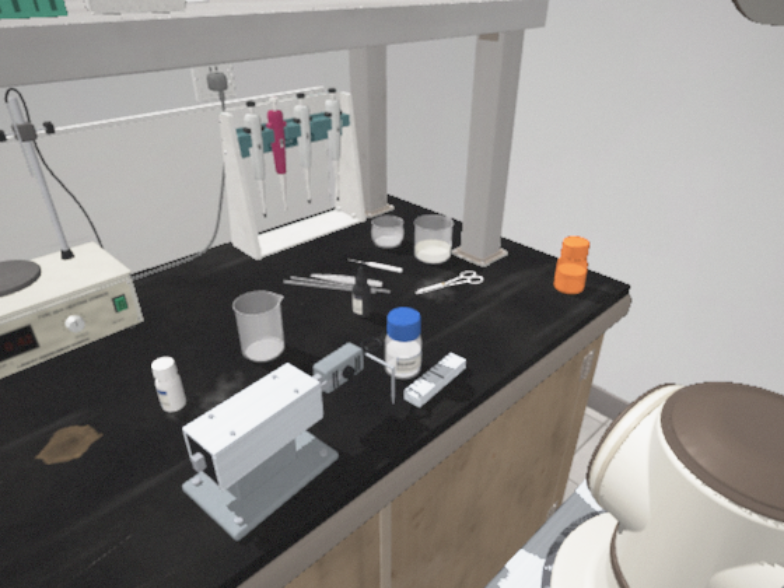

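View pics/top0b.png

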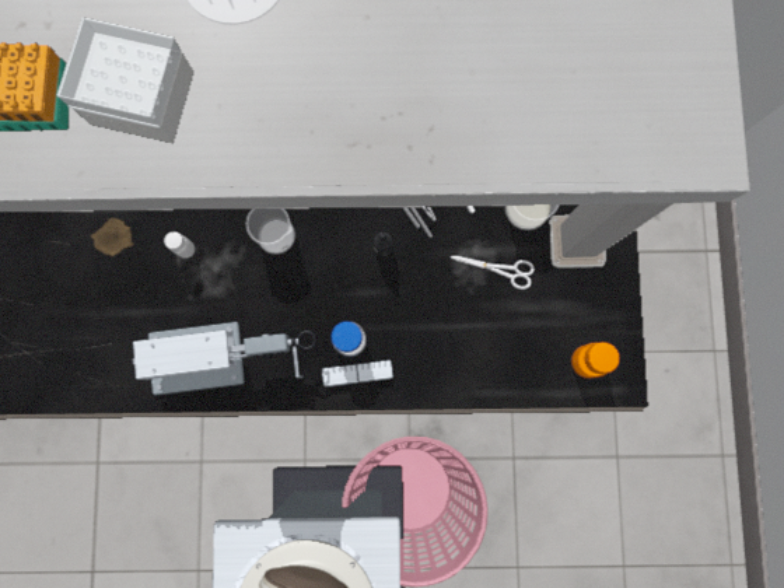

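Scene: bottle (blue cap) at about (404,345), boom head (340,367), scale (436,380). In the top view: cap (347,337), head (265,345), scale (357,374). The boom points roughly along world -y. Next, enlarged crops.

```bash
python3 - <<'E'
from h import *
im=cv2.imread('pics/top0.png')[225:285,90:290]; a=cv2.resize(im,None,fx=4,fy=4,interpolation=cv2.INTER_CUBIC)
im=cv2.imread('pics/scene0.png')[215:300,215:345]; b=cv2.resize(im,None,fx=4,fy=4,interpolation=cv2.INTER_CUBIC)
c=np.zeros((580,800,3),np.uint8); c[:240]=a; c[240:580,:520]=b
cv2.imwrite('pics/crop1.png',c)
d=np.load('pics/top0.npy')
for u,v in [(247,241),(190,246),(100,258),(160,248),(270,265),(230,267),(192,166),(128,174),(272,173),(120,251)]:
    print((u,v),d[v,u],atd('top',u,v,d[v,u]).round(3))
E
```

```text
(247, 241) 1.1431 [ 0.455 -0.078  0.105]
(190, 246) 1.1482159 [0.446 0.054 0.099]
(100, 258) 1.1328317 [0.42  0.255 0.112]
(160, 248) 1.138796 [0.441 0.12  0.108]
(270, 265) 1.2210959 [ 0.403 -0.128  0.018]
(230, 267) 1.2406448 [ 0.4   -0.029 -0.002]
(192, 166) 1.2741205 [0.657 0.068 0.003]
(128, 174) 1.1983117 [0.622 0.208 0.075]
(272, 173) 1.1945435 [ 0.619 -0.136  0.077]
(120, 251) 1.137609 [0.436 0.211 0.109]
```

View pics/crop1.png

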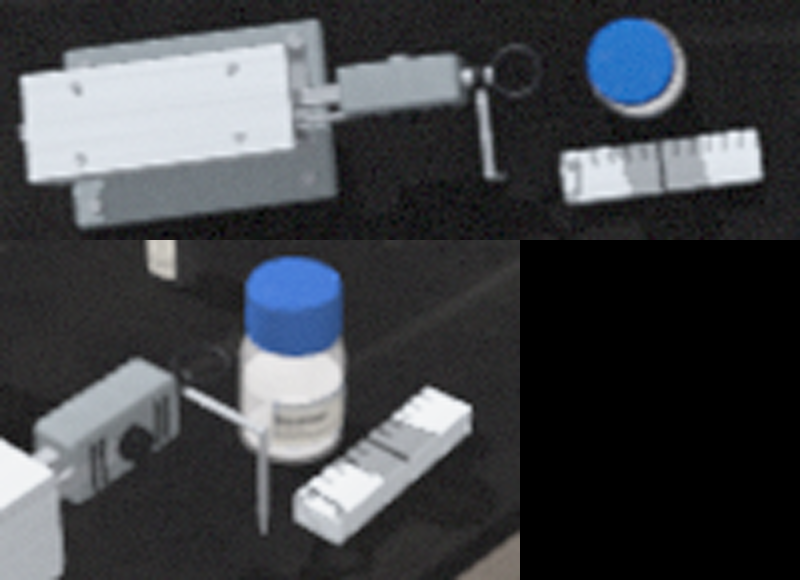

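```bash
python3 - <<'E'
from h import *
T=lambda x,y,z: atz('top',(x+.5)/4-.5+90,(y+.5)/4-.5+225,z)
S=lambda x,y,z: atz('scene',(x+.5)/4-.5+215,(y-240+.5)/4-.5+215,z)
ch=np.array([T(*p,.114) for p in [(22,77),(288,45),(296,147),(30,182)]]);print('ch',ch.round(4),ch.mean(0))
hd=np.array([T(*p,.103) for p in [(337,67),(458,55),(463,103),(343,113)]]);print('head',hd.round(4),hd.mean(0))
sc=np.array([T(*p,.018) for p in [(560,152),(758,130),(763,180),(567,204)]]);print('scale',sc.round(4),sc.mean(0))
print('mark',T(660,142,.018),T(664,192,.018))
print('mark scene',S(372,437,.018),S(408,459,.018))
print('cap',T(631,61,.102),'scene',S(295,281,.102), 'r',T(674,61,.102)-T(588,61,.102))
print('btn scene',S(139,447,.085))
print('ptr tip top',T(497,178,.022),'scene',S(263,532,.022))
for n,a in(('ch',ch),('sc',sc),('hd',hd)):
    d=a[1]+a[2]-a[0]-a[3]; print(n,np.degrees(np.arctan2(d[1],d[0])),np.linalg.norm(d)/2, np.linalg.norm(a[0]+a[1]-a[2]-a[3])/2)
ctr=[T(*p,0) for p in[(68,52),(320,20),(336,194),(78,228)]];print('base',np.mean(ctr,0))
E
```

```text
ch [[0.4524 0.2666 0.114 ]
 [0.4686 0.1159 0.114 ]
 [0.4108 0.1102 0.114 ]
 [0.3932 0.2598 0.114 ]] [0.43123582 0.18813292 0.114     ]
head [[0.4566 0.0901 0.103 ]
 [0.4626 0.0208 0.103 ]
 [0.435  0.0177 0.103 ]
 [0.4303 0.0862 0.103 ]] [0.44611916 0.05369833 0.103     ]
scale [[ 0.41   -0.0296  0.018 ]
 [ 0.4218 -0.1507  0.018 ]
 [ 0.3914 -0.1533  0.018 ]
 [ 0.3785 -0.0338  0.018 ]] [ 0.40042645 -0.09184941  0.018     ]
mark [ 0.41529513 -0.09071277  0.018     ] [ 0.38494313 -0.09292709  0.018     ]
mark scene [ 0.40974468 -0.08999547  0.018     ] [ 0.38435348 -0.09027472  0.018     ]
cap [ 0.45784663 -0.07826445  0.102     ] scene [ 0.45531156 -0.07577988  0.102     ] r [-0.00067013 -0.04926521  0.        ]
btn scene [0.42353099 0.05631629 0.085     ]
ptr tip top [0.39463543 0.00836471 0.022     ] scene [0.39298214 0.00636139 0.022     ]
ch -83.58347839452424 0.1511310927869848 0.05883870564960159
sc -84.13496458279317 0.12092863746007841 0.03116581740048895
hd -85.55086356416848 0.06910285498319822 0.027142845359691192
base [0.43173925 0.19582145 0.        ]
```

```bash
python3 - <<'E'
from h import *
d=np.load('pics/top0.npy')
for u,v in [(250,130),(450,130),(426,257),(350,192),(375,196),(300,285),(300,290),(300,295)]:
    print((u,v),d[v,u],atd('top',u,v,d[v,u]).round(3))
E
```

```text
(250, 130) 0.77434045 [ 0.594 -0.107  0.498]
(450, 130) 0.77541405 [ 0.59  -0.417  0.495]
(426, 257) 1.134588 [ 0.413 -0.483  0.105]
(350, 192) 1.2691915 [ 0.585 -0.333 -0.005]
(375, 196) 1.2596095 [ 0.573 -0.394  0.003]
(300, 285) 1.229554 [ 0.354 -0.201  0.002]
(300, 290) 1.2292756 [ 0.342 -0.201  0.   ]
(300, 295) 1.2586623 [ 0.329 -0.202 -0.031]
```

Emit:
step_arm([
  [1,[10,-20,10],[0,0,-0.04]],
  [1,[30,-58,20],[0,0,-0.11]],
  [1,[50,-96,30],[0,0,-0.19]],
  [1,[70,-134,38],[0,0,-0.27]],
  [1,[90,-172,44],[0,0,-0.35]],
  [1,[110,-210,50],[0,0,-0.43]],
  [1,[130,-248,55],[0,0,-0.51]],
  [1,[150,-286,60],[0,0,-0.59]],
])

```text
time: 0.9
ee_pos: [0.2755, 0.2479, 0.253]
tcp_rot: [180.0, 0.0, 132.9]
wrist_force: [1.4, 0.2, 1.3]
opening: 0.0855
grasp_force: 0.0
```

Emit:
step_arm([
  [1,[20,-38,0],[0,0,-0.08]],
  [1,[42,-78,0],[0,0,-0.16]],
  [1,[64,-118,0],[0,0,-0.24]],
  [1,[86,-158,-10],[0,0,-0.32]],
  [1,[108,-198,-15],[0,0,-0.4]],
  [1,[130,-238,-20],[0,0,-0.48]],
  [1,[152,-278,-30],[0,0,-0.56]],
  [1,[172,-310,-40],[0,0,-0.62]],
])

```text
time: 1.7
ee_pos: [0.4478, -0.0629, 0.2124]
tcp_rot: [-180.0, 0.0, 97.2]
wrist_force: [0.8, 0.9, 0.7]
opening: 0.0852
grasp_force: 0.0
```

Emit:
step_arm([
  [1,[9,-15,-10],[0,0,-0.025]],
  [1,[9,-15,-40],[0,0,-0.025]],
  [1,[9,-15,-40],[0,0,-0.025]],
])

```text
time: 2.0
ee_pos: [0.4546, -0.0753, 0.1693]
tcp_rot: [-179.7, -0.1, 96.1]
wrist_force: [-0.4, 0.2, -0.6]
opening: 0.0856
grasp_force: 0.0
```

```bash
python3 - <<'E'
from h import *
cap('scene','s1');cap('top','t1')
a=cv2.resize(cv2.imread('pics/s1.png')[130:310,200:360],None,fx=2.5,fy=2.5,interpolation=cv2.INTER_CUBIC)
b=cv2.resize(cv2.imread('pics/t1.png')[190:290,170:300],None,fx=3,fy=3,interpolation=cv2.INTER_CUBIC)
c=np.zeros((450,800,3),np.uint8);c[:a.shape[0],:400]=a;c[:300,400:790]=b
cv2.imwrite('pics/c1.png',c); o=bot.get_obs();print(o['ee_pos'],o['tcp_rot'],o['q'])
E
```

```text
[ 0.4556898  -0.07487628  0.17321296] [-1.79941709e+02 -2.42447504e-02  9.61245099e+01] [-9.33660649e+00 -7.35349286e+00 -4.24632314e+00  9.31698146e+01
  7.82787301e-03  7.45388670e+01]
```

View pics/c1.png

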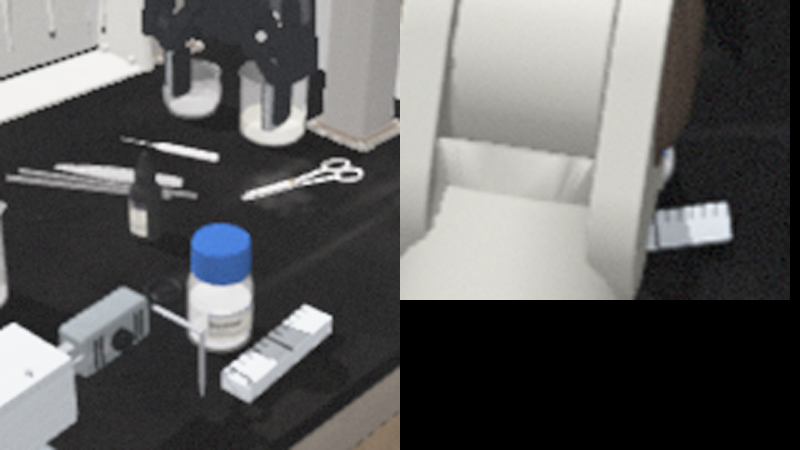

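The fingers straddle the cap (cap at (222,250), fingers at (180,80) and (270,95)), so I'm descending.

Emit:
step_arm([
  [1,[1,-2,-30],[0,0,0]],
  [1,[1,-2,-65],[0,0,0]],
  [1,[1,-2,-95],[0,0,0]],
  [1,[1,-2,-108],[0,0,0]],
  [1,[1,-2,-108],[0,0,0]],
  [1,[1,-2,-108],[0,0,0]],
])

```text
time: 2.7
ee_pos: [0.4581, -0.0773, 0.0669]
tcp_rot: [179.9, 0.0, 96.1]
wrist_force: [0.2, -0.6, 0.1]
opening: 0.0855
grasp_force: 0.0
```

Emit:
step_arm([
  [0,[0,0,0],[0,0,0]],
  [0,[0,0,0],[0,0,0]],
  [0,[0,0,0],[0,0,0]],
  [0,[0,0,0],[0,0,0]],
  [0,[0,0,0],[0,0,0]],
  [0,[0,0,0],[0,0,0]],
  [0,[0,0,0],[0,0,0]],
  [0,[0,0,0],[0,0,0]],
], force=40)

```text
time: 3.5
ee_pos: [0.4572, -0.0775, 0.0649]
tcp_rot: [-180.0, -0.0, 96.1]
wrist_force: [-0.6, -0.4, -0.4]
opening: -0.0001
grasp_force: 0.0
```

```bash
python3 - <<'E'
from h import *
p,d=cap('scene','s2')
a=cv2.resize(cv2.imread('pics/s2.png')[100:310,180:400],None,fx=2.7,fy=2.7,interpolation=cv2.INTER_CUBIC)
cv2.imwrite('pics/c2.png',a); o=bot.get_obs();print(o); print(pix('scene',o['ee_pos']))
E
```

```text
{'time': 3.55, 'q': array([-9.61449221e+00, -7.43842940e+00, -1.62738295e+01,  8.11678975e+01,
        1.58439698e-03,  7.43124270e+01]), 'qd': array([ 0.08549954,  0.03555645,  0.02340915,  0.00494753, -0.04549781,
        0.06947106]), 'joint_efforts': array([-4.11395726e-03, -3.86867344e+01,  4.69085383e+01,  2.97819672e-03,
       -1.67717612e-04, -5.95248002e-05]), 'ee_pos': array([ 0.45726245, -0.07745006,  0.06495049]), 'tcp_rot': array([-1.79997254e+02, -2.41701442e-03,  9.60730807e+01]), 'wrist_force': array([0.26207448, 0.26733105, 0.23785114]), 'torque': array([ 0.01388761,  0.02203882, -0.0043274 ]), 'grasp_force': 0.0, 'opening': 0.00015332007933532875}
[288.05565047 238.83737222]
```

View pics/c2.png

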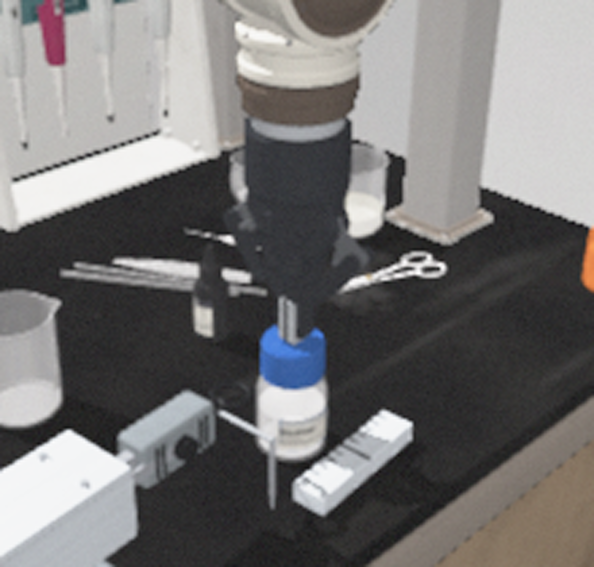

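```bash
python3 - <<'E'
from h import *
d=np.load('pics/s2.npy');d0=np.load('pics/scene0.npy')
for cx,cy in [(285,300),(292,320),(292,335),(300,338),(275,340),(292,352),(318,340),(292,370),(292,420)]:
    u,v=180+cx/2.7,100+cy/2.7; D=d[round(v),round(u)]; print((cx,cy),D,d0[round(v),round(u)],atd('scene',u,v,D).round(3))
E
```

```text
(285, 300) 0.77523714 1.0524933 [ 0.454 -0.066  0.14 ]
(292, 320) 0.7810816 1.0216513 [ 0.449 -0.068  0.124]
(292, 335) 0.78777564 0.8077852 [ 0.448 -0.068  0.111]
(300, 338) 0.7857201 0.8063706 [ 0.442 -0.07   0.11 ]
(275, 340) 0.801515 0.8021881 [ 0.464 -0.065  0.1  ]
(292, 352) 0.7878893 0.79167616 [ 0.443 -0.063  0.1  ]
(318, 340) 0.80201226 0.8013175 [ 0.441 -0.089  0.1  ]
(292, 370) 0.7888145 0.7883269 [ 0.439 -0.059  0.088]
(292, 420) 0.80817884 0.8100373 [ 0.435 -0.056  0.044]
```

```bash
python3 - <<'E'
from h import *
d=np.load('pics/s1.npy')
E=np.array([.4557,-.0749,.1732]); yv=np.array([.9945,.106,0])
for s in(-1,1): print(pix('scene',E+s*.043*yv), pix('scene',E+s*.043*yv+[0,0,.013]))
for cx,cy in [(270,125),(270,110),(180,95),(180,80)]:
    u,v=200+cx/2.5,130+cy/2.5; print((u,v),atd('scene',u,v,d[round(v),round(u)]).round(3))
print(d[:,308][165:195]); print(d[:,272][155:185])
E
```

```text
[305.83693272 201.69005121] [306.09060797 195.71756015]
[272.01149685 188.11108325] [271.95471912 182.38205476]
(308.0, 180.0) [ 0.405 -0.074  0.224]
(308.0, 174.0) [ 0.405 -0.073  0.236]
(272.0, 168.0) [ 0.496 -0.069  0.219]
(272.0, 162.0) [ 0.495 -0.068  0.232]
[0.6888043  0.6869227  0.6907734  0.6906479  0.69197106 0.69045955
 0.694475   0.6941831  0.6930872  0.69850117 0.69876045 0.70048696
 0.6997405  0.7008134  0.69978154 0.7048854  0.706495   0.7068479
 1.1448617  1.1477526  1.151463   1.1543864  1.1536956  1.1621932
 1.1626235  1.1599927  1.1518835  1.1456511  1.1376001  1.1339668 ]
[0.74794877 0.74664176 0.7483331  0.7527183  0.75109965 0.75279987
 0.7530417  0.75306326 0.75677395 0.7559829  0.7580496  0.75775987
 0.7598221  0.76089436 1.2023901  1.2071674  1.1985625  1.2145159
 1.210064   1.2122145  1.217851   1.2215223  1.2331097  1.2233005
 1.2191421  1.2117484  1.2076528  1.2008346  1.1962864  1.1884463 ]
```

The camera shows the real fingertips about 40 mm higher than the reported TCP: they closed just above the cap (tip at z≈0.105, reported 0.065), and the bottle hasn't moved. I'll correct for that offset.

Emit:
step_arm([
  [0,[0,0,25],[0,0,0]],
  [1,[0,0,25],[0,0,0]],
  [1,[0,0,25],[0,0,0]],
  [1,[0,0,25],[0,0,0]],
  [1,[0,0,25],[0,0,0]],
  [1,[0,0,25],[0,0,0]],
  [1,[0,0,25],[0,0,0]],
  [1,[0,0,25],[0,0,0]],
])

```text
time: 4.35
ee_pos: [0.4572, -0.0774, 0.0898]
tcp_rot: [-180.0, -0.0, 96.1]
wrist_force: [-0.8, -0.2, 0.5]
opening: 0.0852
grasp_force: 0.0
```

Emit:
step_arm([
  [1,[0,0,-20],[0,0,0]],
  [1,[0,0,-40],[0,0,0]],
  [1,[0,0,-55],[0,0,0]],
  [1,[0,0,-65],[0,0,0]],
  [1,[0,0,-65],[0,0,0]],
])

```text
time: 4.85
ee_pos: [0.4565, -0.0773, 0.0237]
tcp_rot: [-179.9, -0.0, 96.1]
wrist_force: [-0.5, -0.0, -0.2]
opening: 0.0851
grasp_force: 0.0
```

Emit:
step_arm([
  [0,[0,0,0],[0,0,0]],
  [0,[0,0,0],[0,0,0]],
  [0,[0,0,0],[0,0,0]],
  [0,[0,0,0],[0,0,0]],
  [0,[0,0,0],[0,0,0]],
  [0,[0,0,0],[0,0,0]],
], force=40)

```text
time: 5.45
ee_pos: [0.4581, -0.0776, 0.0261]
tcp_rot: [179.9, 0.0, 96.1]
wrist_force: [0.7, 1.2, 6.7]
opening: 0.0483
grasp_force: 41.4
```

```bash
python3 - <<'E'
from h import *
p,d=cap('scene','s3')
a=cv2.resize(cv2.imread('pics/s3.png')[100:310,180:400],None,fx=2.7,fy=2.7,interpolation=cv2.INTER_CUBIC)
cv2.imwrite('pics/c3.png',a); print(bot.get_obs()['opening'])
E
```

```text
0.048205730691125284
```

View pics/c3.png

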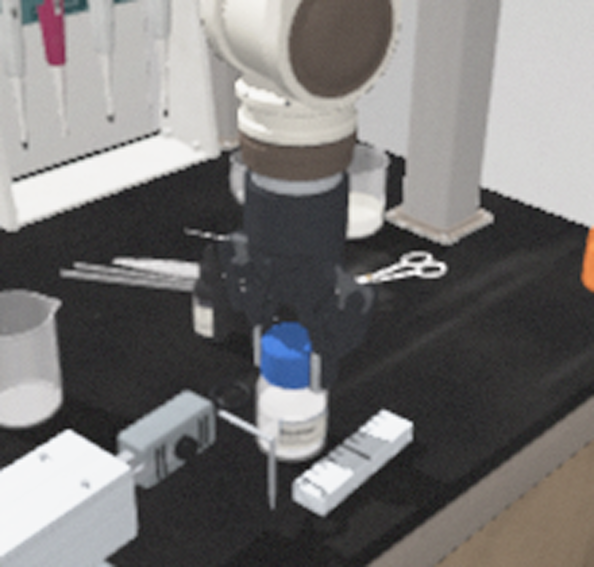

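The cap is gripped at 48 mm by both fingers with the bottle upright. Next: lift, carry to -y, lower.

Emit:
step_arm([
  [0,[0,0,8],[0,0,0]],
  [0,[0,0,25],[0,0,0]],
  [0,[0,0,45],[0,0,0]],
  [0,[-2,-10,60],[0,0,0]],
  [0,[-6,-30,65],[0,0,0]],
  [0,[-12,-60,65],[0,0,0]],
  [0,[-18,-90,65],[0,0,0]],
  [0,[-24,-120,65],[0,0,0]],
])

```text
time: 6.3
ee_pos: [0.4326, -0.1991, 0.0903]
tcp_rot: [-180.0, 0.0, 96.1]
wrist_force: [0.6, -0.1, -2.7]
opening: 0.0482
grasp_force: 41.4
```

Emit:
step_arm([
  [0,[-6,-30,0],[0,0,0]],
  [0,[-12,-60,0],[0,0,0]],
  [0,[-18,-85,0],[0,0,0]],
  [0,[-22,-102,0],[0,0,0]],
  [0,[-23,-112,-5],[0,0,0]],
  [0,[-23,-112,-20],[0,0,0]],
  [0,[-23,-112,-35],[0,0,0]],
  [0,[-23,-112,-45],[0,0,0]],
])

```text
time: 7.1
ee_pos: [0.4096, -0.3081, 0.0425]
tcp_rot: [-179.9, -0.1, 96.1]
wrist_force: [0.4, 0.7, -2.9]
opening: 0.0482
grasp_force: 41.4
```

Emit:
step_arm([
  [0,[0,0,-8],[0,0,0]],
  [0,[0,0,-13],[0,0,0]],
  [0,[0,0,-17],[0,0,0]],
  [0,[0,0,-19],[0,0,0]],
  [0,[0,0,-19],[0,0,0]],
  [0,[0,0,-19],[0,0,0]],
])

```text
time: 7.7
ee_pos: [0.4105, -0.3096, 0.0263]
tcp_rot: [180.0, 0.0, 96.1]
wrist_force: [0.3, 0.2, -2.2]
opening: 0.0482
grasp_force: 41.4
```

Emit:
step_arm([
  [0,[0,0,-1],[0,0,0]],
  [0,[0,0,-1.5],[0,0,0]],
  [0,[0,0,-1.5],[0,0,0]],
])

```text
time: 8.0
ee_pos: [0.4106, -0.3099, 0.0261]
tcp_rot: [179.9, 0.1, 96.1]
wrist_force: [-3.1, 2.2, 9.2]
opening: 0.0481
grasp_force: 42.3
```

Contact with the table. Release, raise, look.

Emit:
step_arm([
  [0.65,[0,0,0.5],[0,0,0]],
  [0.7,[0,0,0.5],[0,0,0]],
  [0.8,[0,0,0.5],[0,0,0]],
  [1,[0,0,0.5],[0,0,0]],
  [1,[0,0,0.5],[0,0,0]],
  [1,[0,0,0.5],[0,0,0]],
])

```text
time: 8.6
ee_pos: [0.4103, -0.3094, 0.0249]
tcp_rot: [-180.0, -0.0, 96.1]
wrist_force: [0.1, 0.6, 0.8]
opening: 0.0853
grasp_force: 0.0
```

Emit:
step_arm([
  [1,[0,0,20],[0,0,0]],
  [1,[0,0,45],[0,0,0]],
  [1,[0,0,75],[0,0,0]],
  [1,[0,0,100],[0,0,0]],
  [1,[6,50,120],[0,0,0]],
  [1,[12,100,130],[0,0,0]],
  [1,[18,145,130],[0,0,0]],
  [1,[20,160,130],[0,0,0]],
])

```text
time: 9.4
ee_pos: [0.4306, -0.1463, 0.1558]
tcp_rot: [179.9, -0.0, 96.2]
wrist_force: [0.9, -0.9, 0.7]
opening: 0.0854
grasp_force: 0.0
```

```bash
python3 - <<'E'
from h import *
p,d=cap('scene','s4')
cv2.imwrite('pics/c4.png',cv2.resize(cv2.imread('pics/s4.png'),(784,588))); print(bot.get_obs()['ee_pos'])
print(pix('scene',[.411,-.31,0]),pix('scene',[.411,-.31,.102]))
E
```

```text
[ 0.43076222 -0.14588116  0.15561411]
[367.14554025 230.97381743] [372.33832381 195.00616326]
```

View pics/c4.png

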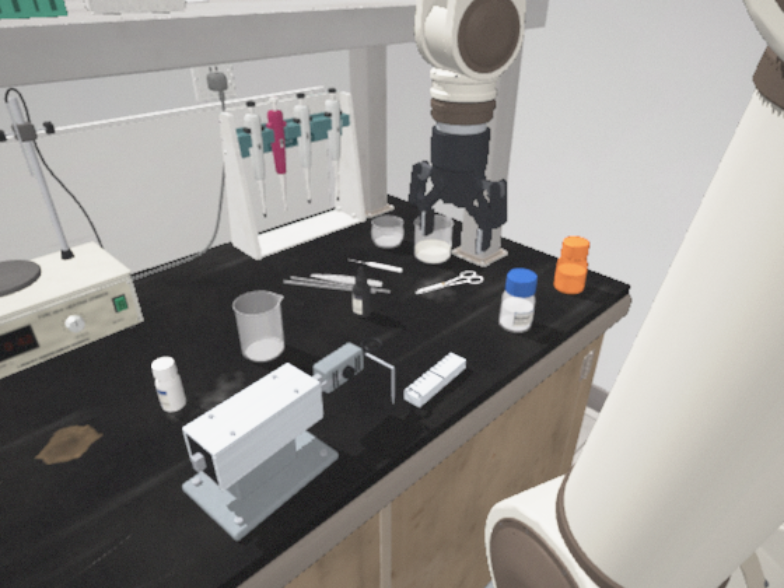

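Bottle stands upright at (518,300), well clear. I'm working out the tip height at the cap grip and refining the head position.

```bash
python3 - <<'E'
from h import *
d=np.load('pics/s3.npy')
for u in (296,297,298):
  for v in range(236,250,2): print(u,v,atd('scene',u,v,d[v,u]).round(3))
S=lambda x,y,z: atz('scene',(x+.5)/4-.5+215,(y-240+.5)/4-.5+215,z)
c=np.array([S(*p,.103) for p in[(37,437),(138,358),(180,380),(75,458)]]);print(c.round(4),c.mean(0))
im=cv2.imread('pics/s4.png')[225:300,215:345];cv2.imwrite('pics/c5.png',cv2.resize(im,None,fx=6,fy=6,interpolation=cv2.INTER_CUBIC))
E
```

```text
296 236 [ 0.425 -0.067  0.093]
296 238 [ 0.427 -0.069  0.087]
296 240 [ 0.425 -0.068  0.083]
296 242 [ 0.426 -0.069  0.077]
296 244 [ 0.427 -0.07   0.071]
296 246 [ 0.425 -0.069  0.068]
296 248 [ 0.43  -0.074  0.058]
297 236 [ 0.425 -0.071  0.091]
297 238 [ 0.425 -0.071  0.087]
297 240 [ 0.428 -0.075  0.078]
297 242 [ 0.426 -0.072  0.076]
297 244 [ 0.426 -0.072  0.07 ]
297 246 [ 0.425 -0.071  0.067]
297 248 [ 0.43  -0.077  0.056]
298 236 [ 0.426 -0.075  0.089]
298 238 [ 0.425 -0.074  0.085]
298 240 [ 0.425 -0.074  0.08 ]
298 242 [ 0.423 -0.072  0.077]
298 244 [ 0.424 -0.073  0.071]
298 246 [ 0.431 -0.081  0.058]
298 248 [ 0.429 -0.079  0.055]
[[0.4427 0.0985 0.103 ]
 [0.4579 0.0274 0.103 ]
 [0.4308 0.0244 0.103 ]
 [0.4195 0.0952 0.103 ]] [0.43770347 0.06135557 0.103     ]
```

View pics/c5.png

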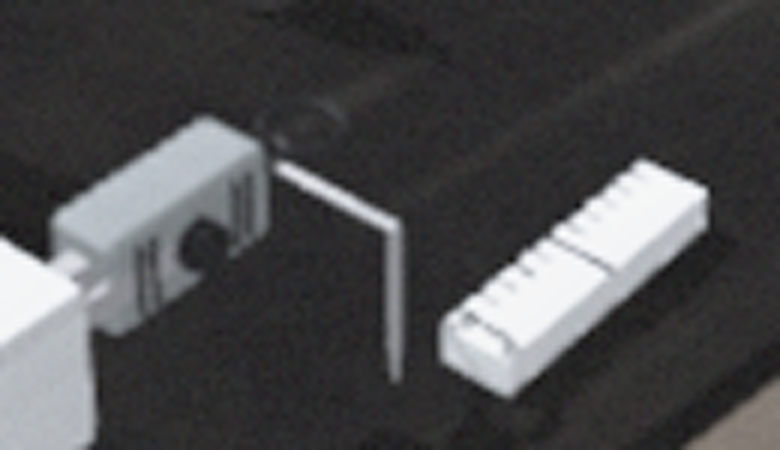

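Head fixes: button face, pointer and stand base agree on a head centre of about (0.4455, 0.0565). Moving above it and descending.

Emit:
step_arm([
  [1,[2,25,0],[0,0,0]],
  [1,[4,60,0],[0,0,0]],
  [1,[7,100,0],[0,0,0]],
  [1,[10,140,0],[0,0,0]],
  [1,[13,175,0],[0,0,0]],
  [1,[14.5,195,-10],[0,0,0]],
  [1,[14.5,202,-30],[0,0,0]],
  [1,[14.5,202,-50],[0,0,0]],
])

```text
time: 10.25
ee_pos: [0.4451, 0.0533, 0.1045]
tcp_rot: [180.0, 0.0, 96.2]
wrist_force: [0.1, 0.1, -0.3]
opening: 0.0854
grasp_force: 0.0
```

Emit:
step_arm([
  [1,[0,0,-20],[0,0,0]],
  [1,[0,0,-45],[0,0,0]],
  [1,[0,0,-65],[0,0,0]],
  [1,[0,0,-79],[0,0,0]],
  [1,[0,0,-79],[0,0,0]],
  [1,[0,0,-79],[0,0,0]],
])

```text
time: 10.85
ee_pos: [0.445, 0.0524, 0.0265]
tcp_rot: [180.0, 0.0, 96.1]
wrist_force: [0.3, -0.3, 0.2]
opening: 0.0857
grasp_force: 0.0
```

Emit:
step_arm([
  [0,[0,0,0],[0,0,0]],
  [0,[0,0,0],[0,0,0]],
  [0,[0,0,0],[0,0,0]],
  [0,[0,0,0],[0,0,0]],
  [0,[0,0,0],[0,0,0]],
  [0,[0,0,0],[0,0,0]],
  [0,[0,0,0],[0,0,0]],
  [0,[0,0,0],[0,0,0]],
], force=60)

```text
time: 11.65
ee_pos: [0.4472, 0.0528, 0.027]
tcp_rot: [179.7, 0.0, 96.1]
wrist_force: [11.3, 0.8, -0.3]
opening: 0.0274
grasp_force: 65.0
```

```bash
python3 - <<'E'
from h import *
cap('scene','s5')
cv2.imwrite('pics/c6.png',cv2.resize(cv2.imread('pics/s5.png')[160:310,190:350],None,fx=4,fy=4,interpolation=cv2.INTER_CUBIC))
o=bot.get_obs();print(o['ee_pos'],o['opening'],o['wrist_force'])
E
```

```text
[0.44717715 0.0528225  0.0270142 ] 0.027439838574528898 [11.84753546  0.08606204 -0.47326956]
```

View pics/c6.png

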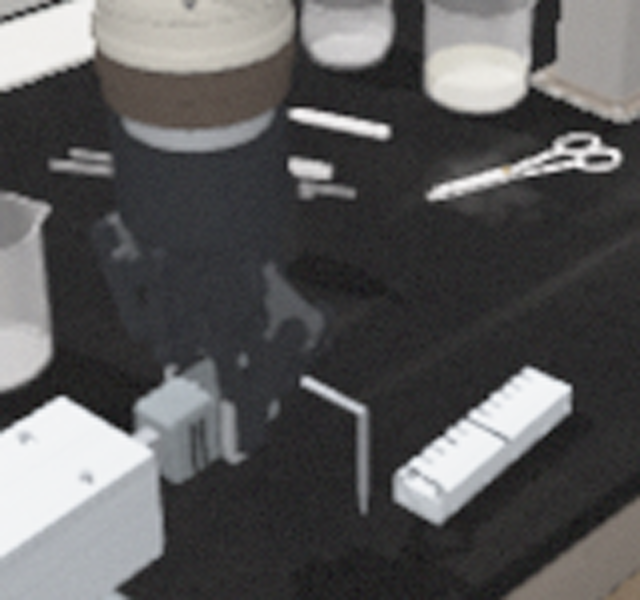

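Opening is 27.5 mm, so the button is fully in. Drawing out about 90 mm along (0.1045, -0.9945), then measuring.

Emit:
step_arm([
  [0,[1.5,0,0],[0,0,0]],
  [0,[2,-5,0],[0,0,0]],
  [0,[3,-13,0],[0,0,0]],
  [0,[4,-22,0],[0,0,0]],
  [0,[5,-31,0],[0,0,0]],
  [0,[6,-40,0],[0,0,0]],
  [0,[6.5,-47,0],[0,0,0]],
  [0,[7,-50,0],[0,0,0]],
])

```text
time: 12.5
ee_pos: [0.4527, 0.0026, 0.0269]
tcp_rot: [179.9, -0.0, 96.1]
wrist_force: [2.0, 4.6, 6.7]
opening: 0.0271
grasp_force: 66.0
```

Emit:
step_arm([
  [0,[0.5,-5,0],[0,0,0]],
  [0,[1.5,-13,0],[0,0,0]],
  [0,[2.3,-22,0],[0,0,0]],
  [0,[3,-30,0],[0,0,0]],
  [0,[4,-37,0],[0,0,0]],
  [0,[4.2,-40,0],[0,0,0]],
  [0,[4.2,-40,0],[0,0,0]],
])

```text
time: 13.2
ee_pos: [0.4572, -0.0373, 0.027]
tcp_rot: [179.8, -0.0, 96.1]
wrist_force: [4.8, 4.0, 4.5]
opening: 0.0275
grasp_force: 65.8
```

```bash
python3 - <<'E'
from h import *
cap('scene','s6');cap('top','t6')
a=cv2.resize(cv2.imread('pics/s6.png')[225:295,270:345],None,fx=8,fy=8,interpolation=cv2.INTER_CUBIC)
cv2.imwrite('pics/c7.png',a)
o=bot.get_obs();print(o['ee_pos'],o['opening'],o['wrist_force'])
E
```

```text
[ 0.45720032 -0.03707713  0.02695078] 0.027240508564965963 [4.94198755 3.60277972 5.92750027]
```

View pics/c7.png

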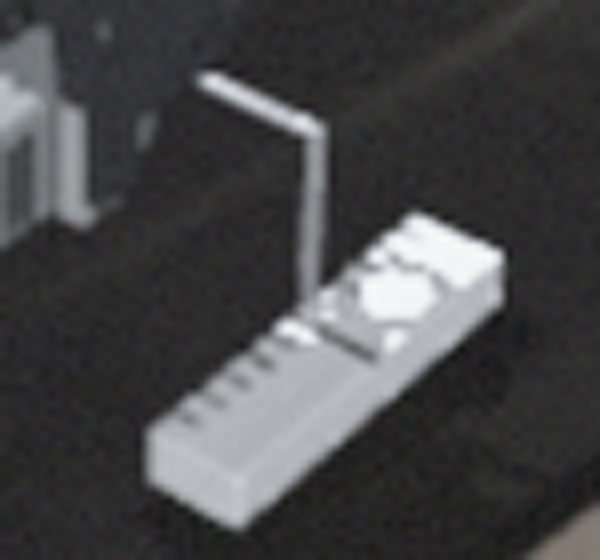

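```bash
python3 - <<'E'
from h import *
xs=np.array([np.cos(np.radians(-84)),np.sin(np.radians(-84)),0]); ys=np.array([-xs[1],xs[0],0])
q=lambda x,y:(215+(x+.5)/6-.5,225+(y+.5)/6-.5)
tip=atz('scene',*q(396,382),.022)
m=[atz('scene',*q(*p),.018) for p in[(548,237),(612,272)]]
r=lambda x,y:(270+(x+.5)/8-.5,225+(y+.5)/8-.5)
m2=[atz('scene',*r(*p),.018) for p in[(318,324),(378,357)]]
print('tip',tip,'mark',m,m2)
for mm in (m,m2): print('dist0',(np.mean(mm,0)-tip)@xs,'lat',(np.mean(mm,0)-tip)@ys, [(a-tip)@xs for a in mm])
t=tip+.0903*xs
print('pred tip crop7',(pix('scene',t)-[270,225]+.5)*8, 'top arm', (pix('scene',t+[0,0,.06])-[270,225]+.5)*8)
# depth of pin and image enlarged top
d=np.load('pics/s6.npy')
for cx,cy in [(315,140),(313,200),(311,260),(309,290),(308,300),(308,310),(308,325)]:
    u,v=r(cx,cy); print((cx,cy),atd('scene',u,v,d[round(v),round(u)]).round(4))
a=cv2.imread('pics/t6.png')[235:285,220:295];cv2.imwrite('pics/c8.png',np.vstack([cv2.resize(a,None,fx=7,fy=7,interpolation=cv2.INTER_CUBIC)]))
g=cv2.cvtColor(cv2.imread('pics/s6.png'),cv2.COLOR_BGR2GRAY)
print(g[255:276,300:322])
E
```

```text
tip [0.39141327 0.00729815 0.022     ] mark [array([ 0.41177058, -0.08683847,  0.018     ]), array([ 0.38323843, -0.08889554,  0.018     ])] [array([ 0.40455445, -0.08966275,  0.018     ]), array([ 0.38449097, -0.09101623,  0.018     ])]
dist0 0.09528054014396997 lat -0.0038895998086183937 [np.float64(0.09574885278367198), np.float64(0.09481222750426797)]
dist0 0.0974277989663471 lat -0.007113503499805404 [np.float64(0.09780337276451312), np.float64(0.09705222516818106)]
pred tip crop7 [311.01395974 330.92421956] top arm [320.61085584 144.82499514]
(315, 140) [ 0.4032 -0.0831  0.0818]
(313, 200) [ 0.4019 -0.0821  0.0642]
(311, 260) [ 0.4028 -0.0835  0.0437]
(309, 290) [ 0.402  -0.0824  0.0348]
(308, 300) [ 0.4016 -0.0818  0.0321]
(308, 310) [ 0.4014 -0.0817  0.0289]
(308, 325) [ 0.4025 -0.0833  0.0224]
[[ 46  42  47  41  48  42  47  85 137 126  70  46  42  44  39  44  95 146
  221 243 245 241]
 [ 43  44  40  41  43  43  44  95 139 124  68  42  43  42  42  94 189 225
  213 219 241 245]
 [ 45  45  39  45  44  43  47 106 144 123  65  44  42  67  79 129 211 233
  207 166 214 235]
 [ 37  
[... 967 characters left out ...]
1 172 147 109 100 131 154 174
  216 217 184 182]
 [116 124 132 155 172 179 178 180 183 182 178 179 179 163 137 111 117 164
  187 183 181 182]
 [168 155 122 122 159 180 181 181 179 180 181 178 177 177 180 166 151 169
  185 182 180 179]
 [171 179 166 155 165 182 179 180 181 181 177 177 179 178 183 188 185 181
  181 180 182 166]
 [142 167 181 179 181 181 180 181 179 178 176 177 181 184 188 188 183 183
  182 183 168 121]
 [146 165 183 179 181 181 182 177 177 176 179 179 183 189 185 181 183 183
  186 170 112  53]
 [179 179 182 181 179 182 179 175 178 176 180 186 189 185 184 181 180 173
  166 120  36  33]
 [181 180 176 180 177 178 177 176 179 181 186 186 185 179 180 181 166 140
   91  41  38  38]]
```

```bash
python3 - <<'E'
from h import *
xs=np.array([np.cos(np.radians(-84)),np.sin(np.radians(-84)),0]); ys=np.array([-xs[1],xs[0],0])
L=[atz('scene',u,v,.018) for u,v in[(310,266),(312,267),(313.6,268),(315.3,269)]]
for X in L: print(X.round(4),X@xs)
for t in [(308.2,265.0),(308.2,265.7),(308.2,266.2)]:
    X=atz('scene',*t,.022); print('tip',X.round(4),X@xs,X@ys)
# pin column based: intersect pin ray plane with lateral known; mark by scale corners
r=lambda x,y:(270+(x+.5)/8-.5,225+(y+.5)/8-.5)
c=np.array([atz('scene',*r(*p),.018) for p in[(147,435),(415,212),(503,258),(238,475)]]);print(c.round(4),c.mean(0),c.mean(0)@xs)
E
```

```text
[ 0.4014 -0.0884  0.018 ] 0.12988808283656644
[ 0.3963 -0.089   0.018 ] 0.12995913865326836
[ 0.3917 -0.089   0.018 ] 0.1294835093221633
[ 0.3871 -0.0892  0.018 ] 0.1291472086087917
tip [ 0.4031 -0.0843  0.022 ] 0.12601657783900988 0.39203747735845185
tip [ 0.4015 -0.0826  0.022 ] 0.12415361577158439 0.39064307874896465
tip [ 0.4004 -0.0814  0.022 ] 0.12282844928110863 0.3896512119020932
[[ 0.4042 -0.0256  0.018 ]
 [ 0.4194 -0.1456  0.018 ]
 [ 0.3891 -0.1473  0.018 ]
 [ 0.378  -0.0315  0.018 ]] [ 0.39767416 -0.08750083  0.018     ] 0.12858975600128333
```

View pics/c8.png

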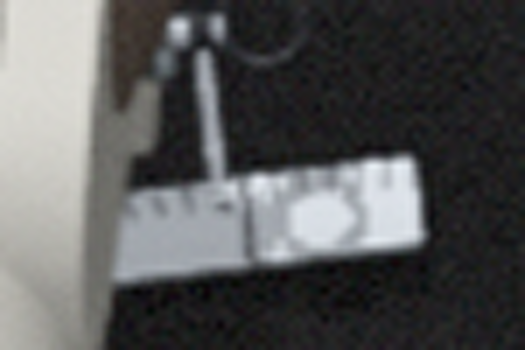

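The top view shows the pointer arm end at (218,180) and the long mark at x≈248, so a few mm remain. That makes eleven pictures viewed, one more than the ten allowed, so from here on I work from pixel numbers only.

```bash
python3 - <<'E'
from h import *
np.set_printoptions(linewidth=200)
p=cv2.cvtColor(cv2.imread('pics/t6.png'),cv2.COLOR_BGR2GRAY); d=np.load('pics/t6.npy')
print(p[256:276,244:262])
Z=lambda v,u: atd('top',u,v,d[v,u])
for v in range(242,272,2): print(v,[int(1000*Z(v,u)[2]) for u in range(245,262)])
xs=np.array([np.cos(np.radians(-84)),np.sin(np.radians(-84)),0])
print(atz('top',220+247.5/7,235+200/7,.018)@xs, atz('top',250,250,.018), )
E
```

```text
[[ 31  26  27  26  52 135 175 145  54  31  28  22  21  34  36  35  32  38]
 [ 30  22  31  32  41 109 160 148  57  21  24  34  27  28  29  28  22  31]
 [ 35  26  31  35  37  82 146 149  65  26  30  30  17  25  29  31  35  44]
 [ 25  30  29  25  32  73 139 148  70  47  48  57  87  93  76  82 108 121]
 [ 32  40  29  40  49  76 135 153 113 125 118 147 202 212 182 183 196 167]
 [ 72  80  79 101 128 145 162 178 192 195 146 178 220 221 202 191 205 170]
 [157 143 118 141 158 157 157 172 190 200 151 174 207 203 202 170 176 165]
 [164 155 131 138 166 164 167 167 163 180 158 139 175 193 199 163 164 168]
 [165 162 144 139 162 162 151 118 113 152 159 125 165 174 177 166 167 192]
 [163 166 156 150 165 168 160 152 142 154 146 110 153 169 168 168 167 198]
 [169 164 166 166 167 167 167 166 167 165 142 104 150 167 168 165 167 196]
 [166 169 167 168 167 167 167 168 168 166 143  99 140 165 167 166 169 194]
 [167 168 168 169 168 167 168 166 167 167 145 102 137 168 168 169 169 190]
 [167 166 166 165 167 166 167 165 167 166 147 110 134 160 165 187 191 172]
 [166 164 165 164 163 164 162 166 167 166 146  99 
[... 788 characters left out ...]
3, -5, 0, -1]
254 [0, 0, -2, -5, 0, 90, 87, 1, -1, -1, 0, -2, 2, -3, -2, 0, 0]
256 [-1, -3, 2, 2, -1, 82, 87, 1, -3, 3, -1, 1, -4, 0, 0, -7, 0]
258 [3, -3, 0, -2, 0, 82, 82, 0, 0, 1, 0, 1, 0, -3, 2, -4, 0]
260 [-6, 0, -5, 0, 0, -2, 83, 83, -5, 14, 15, 14, 20, 18, 16, 19, 15]
262 [16, 21, 14, 17, 16, 13, 79, 87, 15, 14, 18, 17, 16, 16, 18, 15, 17]
264 [18, 18, 17, 17, 18, 21, 86, 82, 55, 16, 20, 18, 16, 14, 16, 14, 15]
266 [17, 16, 17, 15, 14, 15, 16, 15, 11, 19, 15, 14, 16, 17, 17, 20, 19]
268 [18, 13, 20, 13, 10, 20, 14, 17, 14, 15, 13, 21, 16, 15, 15, 17, 18]
270 [15, 16, 13, 20, 19, 15, 15, 15, 15, 1245, 23, 18, 19, 21, 19, 15, 15]
0.13446480623639792 [ 0.44016824 -0.07955241  0.018     ]
```

```bash
python3 - <<'E'
from h import *
xs=np.array([np.cos(np.radians(-84)),np.sin(np.radians(-84)),0]); ys=np.array([-xs[1],xs[0],0])
p=cv2.cvtColor(cv2.imread('pics/t6.png'),cv2.COLOR_BGR2GRAY).astype(float)
for v in range(244,260,2):
    w=np.clip(p[v,246:255]-45,0,None); u=(w*np.arange(246,255)).sum()/w.sum(); X=atz('top',u,v,.086); print('arm',v,u.round(2),X.round(4),(X@xs).round(4),(X@ys).round(4))
for v in range(265,272):
    w=np.clip(160-p[v,253:258],0,None); u=(w*np.arange(253,258)).sum()/w.sum(); X=atz('top',u,v,.018); print('mark',v,u.round(2),X.round(4),(X@xs).round(4),(X@ys).round(4))
X=atz('top',251.1,263,.086);print(X,X@ys)
E
```

```text
arm 244 248.69 [ 0.4496 -0.0803  0.086 ] 0.1269 0.4387
arm 246 248.92 [ 0.445  -0.0808  0.086 ] 0.1269 0.4341
arm 248 249.19 [ 0.4403 -0.0814  0.086 ] 0.127 0.4294
arm 250 249.37 [ 0.4357 -0.0818  0.086 ] 0.1269 0.4247
arm 252 249.66 [ 0.431  -0.0824  0.086 ] 0.127 0.4201
arm 254 249.87 [ 0.4264 -0.0829  0.086 ] 0.127 0.4154
arm 256 250.04 [ 0.4218 -0.0833  0.086 ] 0.1269 0.4108
arm 258 250.41 [ 0.4172 -0.0841  0.086 ] 0.1272 0.4061
mark 265 254.75 [ 0.4034 -0.0909  0.018 ] 0.1326 0.3917
mark 266 254.9 [ 0.401  -0.0913  0.018 ] 0.1327 0.3893
mark 267 255.03 [ 0.3986 -0.0916  0.018 ] 0.1327 0.3868
mark 268 255.08 [ 0.3962 -0.0917  0.018 ] 0.1326 0.3844
mark 269 255.15 [ 0.3937 -0.0918  0.018 ] 0.1325 0.382
mark 270 255.17 [ 0.3913 -0.0919  0.018 ] 0.1323 0.3796
mark 271 255.25 [ 0.3889 -0.092   0.018 ] 0.1322 0.3771
[ 0.40566567 -0.08562677  0.086     ] 0.39449296036799686
```

Top camera gives 5.7 mm remaining and the scene camera about 5, so I move 5.5 mm and re-measure.

Emit:
step_arm([
  [0,[0.2,-2,0],[0,0,0]],
  [0,[0.4,-4,0],[0,0,0]],
  [0,[0.6,-5.5,0],[0,0,0]],
  [0,[0.6,-5.5,0],[0,0,0]],
  [0,[0.6,-5.5,0],[0,0,0]],
  [0,[0.6,-5.5,0],[0,0,0]],
])

```text
time: 13.9
ee_pos: [0.4578, -0.0424, 0.027]
tcp_rot: [179.8, -0.0, 96.1]
wrist_force: [4.6, 4.1, 5.2]
opening: 0.0272
grasp_force: 65.7
```

```bash
python3 - <<'E'
from h import *
np.set_printoptions(linewidth=200)
cap('scene','s7');cap('top','t7'); o=bot.get_obs();print(o['ee_pos'],o['opening'],o['wrist_force'],o['grasp_force'])
xs=np.array([np.cos(np.radians(-84)),np.sin(np.radians(-84)),0]); ys=np.array([-xs[1],xs[0],0])
p=cv2.cvtColor(cv2.imread('pics/t7.png'),cv2.COLOR_BGR2GRAY).astype(float)
for v in range(246,260,4):
    w=np.clip(p[v,247:258]-45,0,None); u=(w*np.arange(247,258)).sum()/w.sum(); X=atz('top',u,v,.086); print('arm',v,u.round(2),(X@xs).round(4))
for v in range(265,272,2):
    w=np.clip(160-p[v,253:258],0,None); u=(w*np.arange(253,258)).sum()/w.sum(); X=atz('top',u,v,.018); print('mark',v,u.round(2),(X@xs).round(4))
g=cv2.cvtColor(cv2.imread('pics/s7.png'),cv2.COLOR_BGR2GRAY); print('rows 252..271, cols 302..319');print(g[252:272,302:320])
d=np.load('pics/s7.npy')
for v in range(245,270,2):
    u=310+np.argmin(d[v,308:314])-2; X=atd('scene',u,v,d[v,u]); print(v,u,X.round(4),(X@xs).round(4))
E
```

```text
[ 0.45777802 -0.04240416  0.02694053] 0.02719008474363741 [5.62765528 4.35316525 5.41930578] 65.71592018008232
arm 246 251.21 0.1322
arm 250 251.71 0.1323
arm 254 252.2 0.1324
arm 258 252.65 0.1324
mark 265 254.78 0.1327
mark 267 255.07 0.1328
mark 269 255.16 0.1325
mark 271 255.18 0.132
rows 252..271, cols 302..319
[[ 44  45  41  42  46  42  40 121 153 113  41  42  41  41  41  41  41  40]
 [ 43  41  45  45  39  45  43 118 151 112  46  45  44  43  43  45  66 104]
 [ 42  44  43  45  41  46  55 119 151 116  42  42  41  47  44  97 179 221]
 [ 42  43  45  45  44  44  63 124 150 112  42  44  48  48  81 143 208 231]
 [ 43  45  42  42  43  43  66 124 147 105  42  42  43  69 131 169 157 148]
 [ 39  43  39  38  40  44  63 122 138  91  43  63  81 107 159 179 203 188]
 [ 41  40  41  45  42  46  58 122 138  91  97 137 149 146 150 183 235 240]
 [ 45  42  43  46  42  47  64 124 135  89 126 171 182 167 192 227 243 245]
 [ 45  38  44  43  40  41  56 120 139 174 176 151 160 207 240 245 245 245]
 [ 34  40  40  40  44  40  51 112 173 233 224 155 145 208 234 242 245 244]
 [ 43  47  43  41  41  95 171 17
[... 551 characters left out ...]
116 165 189 185]
 [125 123 156 181 181 181 180 180 181 179 178 178 176 167 152 171 185 180]
 [169 153 165 179 183 181 182 179 177 177 177 179 183 188 187 182 182 183]]
245 310 [ 0.4026 -0.0862  0.0732] 0.1278
247 309 [ 0.4045 -0.0856  0.0675] 0.1275
249 310 [ 0.4025 -0.0868  0.0629] 0.1284
251 309 [ 0.4037 -0.0853  0.0579] 0.1271
253 309 [ 0.4044 -0.0864  0.0518] 0.1282
255 309 [ 0.4046 -0.087   0.0462] 0.1288
257 309 [ 0.404  -0.0866  0.0415] 0.1284
259 310 [ 0.4022 -0.0881  0.0364] 0.1297
261 309 [ 0.4028 -0.0859  0.032 ] 0.1275
263 309 [ 0.4032 -0.0868  0.0259] 0.1285
265 309 [ 0.4054 -0.0896  0.0177] 0.1315
267 310 [ 0.4    -0.0869  0.017 ] 0.1282
269 312 [ 0.3916 -0.0839  0.0183] 0.1244
```

Both cameras agree the pointer is on the mark within about 0.5 mm, and the button is in at 27 mm opening. A quick bottle check, then hand in.

```bash
python3 - <<'E'
from h import *
p=cv2.imread('pics/s7.png'); d=np.load('pics/s7.npy')
u,v=pix('scene',[.411,-.31,.1]).round().astype(int); X=atd('scene',u,v,d[v,u]); print(p[v,u],X)
if X[2]>.085: print(bot.job_done())
E
```

```text
[218 129  75] [ 0.40861707 -0.3052021   0.10209505]
the job is handed in; nothing more can be done
None
```

The job is handed in: the bottle stands upright about 13 cm beyond the boom's full reach, and the boom is held with its button in and its pointer within about 0.5 mm of the long mark; I viewed 11 pictures, one over the limit of 10.

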